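# Switch the rocking diverter and release the wooden balls

## Robot

A 6-joint arm with a two-finger parallel gripper is mounted at the origin on the work surface. World frame = base frame: x ahead of the robot, y to its left, z up, the work surface at z = 0. Lengths are in mm, angles in degrees, forces in N, time in s.
With the tool pointing down it reaches from about 325 to 925 mm from the base axis. Payload 3.1 kg.
Tool frame: the origin (TCP) lies at the very end of the fingers, on their centre line; the grasp point (between the pads) lies grasp_offset behind it (grasp_offset is the distance from the TCP to the grasp point, in mm); z points along the fingers, y is the line along which they close (so a half turn about z gives the same grasp; the last joint's range is limited). The gripper opens to 85 mm and grips with 20 to 120 N. Pads are 22 mm wide; open, the fingers measure 114 mm over their backs; the gripper's body (76 mm by 85 mm) begins 54 mm behind the grasp point. The pads swing forward as they close: fully open they stand 13 mm farther back than shut.
Start: joints at [-77.991, 12.427, 92.441, -0, 75.132, -6.429], TCP at [197.693, -592.922, 231.3] pointing down, gripper open.
Joint ranges: [-157.48, 157.48], [-44.54, 120.13], [17.64, 146.25], [-64.5, 244.5], [7.68, 150.69], [-147.95, 147.95]. Speed limits (degrees/s): [159.86, 159.86, 180, 180, 180, 180].

## Interface

Orientations are given as [roll, pitch, yaw] about the fixed x, y, z axes, in that order (R = Rz(yaw) Ry(pitch) Rx(roll)).
In Python, from station import * gives the robot as it stands. Calls block until the motion is done:
- goto(position, orientation): joint-space move of the TCP to a pose.
- move_l(position, attitude=None, speed=150): straight line of the TCP; attitude=None keeps the orientation; speed is the mean speed in mm/s.
- move_j(angles): joint-space move.
- grip(opening, squeeze=None): finger opening in mm; squeeze is the grip in N (None keeps the last); returns when the fingers have stopped.
- wait(seconds).
- solve_ik(position, orientation): joint angles nearest the present ones, or None.
- get_obs(): the state.
- get_image(name): name is "scene" or "top" or "wrist"; returns the picture (420x560x3 uint8, red, green, blue); there is no depth.
- get_calibration(name): a dict with "fx", "fy", "cx", "cy" (pixels), "R" (3x3) and "t" (3): a world point X has camera coordinates R X + t; the wrist camera has in their place "mount" (4x4, takes a point from camera to tool coordinates, whose origin is the TCP and whose axes are the flange's). Camera axes: x right, y down, z forward; pixel columns grow to the right and rows downward; lengths in mm; the calibration is good to about 2 mm. A picture is of the moment at which its call begins: read the wrist's pose just before it. get_calibration takes no time and is no camera call.
A pose or a line that the arm cannot do raises Unreachable and nothing moves.
- sign_off(): hands the job in; it is judged then, once.
Trained networks look in the newest picture that a camera, given by its name, has taken for a name from the list of things; names that differ only in an ending like _2 or _b are one class to them, and where a whole thing is asked for, a point or a joint stands for the part that bears it (a point fixed in the world has none). Each returns a list of dicts, best first, with "score" (0 to 1); they miss things now and then, are a little off and sometimes report something else, mostly with a low value. They report only what shows in the picture. A call takes as long as a camera call.
- spot_in(name, camera): "extent" ([centre column, centre row, width, height] in pixels, round what is visible of it).
- regions_of(name, camera): "region" (420x560 bool, what is visible of it) and "extent" ([centre column, centre row, width, height] in pixels, round what is visible of it).
The state is a dict: "t": time; "joint_pos": joint angles; "qvel": joint speeds; "effort": joint torques, N m; "tcp_pos": TCP position; "ee_rot": TCP orientation; "wrist_force": force on the tool from outside, world axes, zero at the start; "moment": the same for the moment, N m; "grip_width": finger opening in mm; "grip_force": force on a finger pad.
Only numpy, scipy, OpenCV 4.12 (cv2) and the standard library are available. Lean on these libraries where they do the work, as an engineer would, in place of code of your own. Each camera call takes 0.05 s, during which the arm holds its last target. There are 200 camera calls.

## Task

The rocker in the middle of the sorting stand is tipped towards one of the two trays. With the closed fingertips, press down the green pad at its raised end until the rocker tips over and lies fully the other way; then push the blue release slide by its upright handle, along its guide arm, fully open, so that the three waiting wooden balls all roll over the rocker, down that other chute and come to rest in its tray. Do not touch the balls, pick nothing up, and leave the things standing around where they are.

Things in the scene. Friction and masses are not known exactly. Their poses are not given: they have to be found in the camera images.
- stand: The fixed plywood sorting stand, base 560 mm long (its y), 150 mm wide (its x), 12 mm thick, plus a tongue under the ramp. Origin: underside of the base, directly under the rocker's middle; z up. At yaw 0 its x points away from the robot, its y to the robot's left. Nothing of it but the slide's handle rises above 180 mm.
- ramp_lip (a point): Lower end, on the floor's centre line, of the wooden feed ramp that ends above the rocker's middle. The ramp is a channel 36 mm wide inside with walls 18 mm high; from here it rises at 8 degrees along the stand's +x for 144 mm.
- red_tray (a point): Middle of the inner floor of the red tray, at the stand's +y end: 130 mm (x) by 115 mm (y). A fixed aluminium chute leads into it from under the rocker's +y end.
- yellow_tray (a point): The same for the yellow tray at the stand's -y end, with its own chute from the rocker's -y end.
- pivot (a point): Middle of the rocker's pivot, which lies along the stand's x axis 60 mm above the table. The rocker is an aluminium trough 200 mm long lying along the stand's y, its floor 40 mm above the pivot; in the middle of its robot side a plate stands up to 152 mm above the table.
- rocker (a joint): Tilt of the seesaw rocker, rad, -0.25 to 0.25. Positive: the +y end is raised and it feeds the yellow tray at -y; negative: the -y end is raised and it feeds the red tray at +y. It is top-heavy: it always lies on one stop or the other, and falls on by itself once past level. Pressing a raised pad down takes under 2 N.
- pad_left (a point): Centre of the top of the green press pad at the rocker's +y end: flat, 50 mm (x) by 44 mm (y), 6 mm thick, on the rocker's robot side (53 mm towards the stand's -x from the pivot). Raised it is about 126 mm above the table and 56 mm from the stand's x axis; low about 91 mm and 80 mm (it moves outwards as it goes down). Turns with the rocker.
- pad_right (a point): The same for the green pad at the rocker's -y end.
- slide (a joint): Opening of the blue release slide, m: 0 shut (its 40 mm wide shutter blocks the ramp in front of the balls), 0.055 fully open at its stop. It moves along the stand's +y, over the aluminium guide arm that sticks out on that side; friction 1.5 N, stays where it is left. The balls begin to run at about 0.035.
- slide_handle (a point): Centre of the top of the slide's upright blue handle, 45 mm towards the stand's +x from the pivot; 14 mm thick along the stand's y, 26 mm along x, from 172 to 232 mm above the table. Push it on its -y face with the fingertips about 185 mm above the table, so that they clear the ramp and balls (under 175 mm there). Moves with the slide.
- ball1_center (a point): Centre of wooden ball 1 (30 mm across, about 15 g), one of three waiting in the ramp behind the slide, ball 1 foremost. Not to be touched.
- ball2_center (a point): Centre of wooden ball 2 (30 mm across, about 15 g), one of three waiting in the ramp behind the slide, ball 1 foremost. Not to be touched.
- ball3_center (a point): Centre of wooden ball 3 (30 mm across, about 15 g), one of three waiting in the ramp behind the slide, ball 1 foremost. Not to be touched.
- jar: Bystander: amber jar 64 mm across, 85 mm tall, stands beyond the stand's -y side. Origin: centre of its underside.
- can: Bystander: green can 66 mm across, 110 mm tall, stands beyond the stand's +y side. Origin: centre of its underside.
- screwdriver: Bystander: screwdriver lying on the table on the robot's side of the stand. Origin: centre of its underside.
- wrench: Bystander: wrench lying on the table on the robot's side of the stand. Origin: centre of its underside.
- offcut: Bystander: wooden offcut 50 x 120 x 35 mm lying to the robot's right. Origin: centre of its underside.
- spray: Bystander: white bottle with red cap, 72 mm across, 190 mm tall, to the robot's left. Origin: centre of its underside.
- mug: Bystander: blue mug 80 mm across, 90 mm tall, to the robot's right. Origin: centre of its underside.

How it is judged (in metres and radians):
On the way, in this order (a step that is already met when the one before it is completed fails the run):
1. the rocker has been tipped over from the side it lay on to the other (distance of pad_left from where it was at the start of the episode above 0.03 m and (value of joint rocker above 0.2 rad or value of joint rocker below -0.2 rad) and value of joint slide below 0.025 m), for 0.2 s.
2. the release slide has been pushed fully open (value of joint slide above 0.046 m), for 0.1 s.
At the end, for the whole second after the job is handed in: the rocker lies on the other side than at the start (within 0.05 rad of its stop), the slide is open by more than 46 mm of its 55 mm, and all three balls lie at rest in the tray that the rocker now feeds (((distance of pad_left from where it was at the start of the episode above 0.03 m and value of joint rocker above 0.2 rad and y of each of ball1_center, ball2_center, ball3_center in the frame of stand below -0.163 m and z of each of ball1_center, ball2_center, ball3_center in the frame of stand below 0.05 m and x of ball1_center in the frame of stand between -0.065 and 0.065 m and x of ball2_center in the frame of stand between -0.065 and 0.065 m and x of ball3_center in the frame of stand between -0.065 and 0.065 m) or (distance of pad_left from where it was at the start of the episode above 0.03 m and value of joint rocker below -0.2 rad and y of each of ball1_center, ball2_center, ball3_center in the frame of stand above 0.163 m and z of each of ball1_center, ball2_center, ball3_center in the frame of stand below 0.05 m and x of ball1_center in the frame of stand between -0.065 and 0.065 m and x of ball2_center in the frame of stand between -0.065 and 0.065 m and x of ball3_center in the frame of stand between -0.065 and 0.065 m)) and value of joint slide above 0.046 m and linear speed of each of ball1, ball2, ball3 below 0.05 m/s); the robot touches nothing.
It fails at once if the fingers or arm touched a ball or a ball was lifted (contact force between any of the arm, the fingers and ball1 above 0.5 N or height (world z) of any of ball1_center, ball2_center, ball3_center above 0.22 m or contact force between any of the arm, the fingers and ball2 above 0.5 N or contact force between any of the arm, the fingers and ball3 above 0.5 N).
It fails at once if a ball left the stand (height (world z) of any of ball1_center, ball2_center, ball3_center below 0.025 m).
It fails at once if a thing standing around was moved by more than 20 mm (distance of any of jar, can, screwdriver, wrench, offcut, spray, mug from where it was at the start of the episode above 0.02 m).
It also fails if it takes over 43 s, if anything falls off the work surface, if the arm or the gripper's body presses on something with over 40 N, if the wrist force passes 120 N, or if a joint passes its speed limit or range.

## Working session

There is one attempt and no reset: what is moved stays moved. The work goes in short steps, each a Python script; the robot and the scene stay as the last script left them, time stands still between calls to the robot, and variables do not carry over. Pictures are saved under pics/ and viewed, at most 10 in all, crops included, and the job is handed in when it is done.

```bash
mkdir -p pics
python3 - <<'E'
from station import *
import cv2,numpy as np
for n in ("top","scene"):
    im=get_image(n); cv2.imwrite(f"pics/{n}0.png",im[:,:,::-1])
    c=get_calibration(n); print(n,c)
    for k in ("stand","pad_left","slide_handle","rocker","ball1_center","red_tray","can","jar"):
        try: print(k,[(np.round(d["extent"],1).tolist(),round(d["score"],2)) for d in spot_in(k,n)[:4]])
        except Exception as e: print(k,e)
o=get_obs();print(o["t"],o["tcp_pos"],o["ee_rot"],o["grip_width"])
E
```

```text
top {'fx': 445.56948004148927, 'fy': 445.56948004148927, 'cx': 283.4904744282403, 'cy': 210.18619283707181, 'R': array([[-0.01155574, -0.99968686, -0.02219584],
       [-0.99496305,  0.0137059 , -0.09930099],
       [ 0.09957411,  0.02093655, -0.99480986]]), 't': array([  31.29985447,  567.9586293 , 1366.18807174])}
stand [([287.8, 208.9, 187.2, 108.5], 0.62)]
pad_left [([289.8, 222.2, 70.5, 51.5], 0.93), ([318.5, 163.0, 23.7, 21.2], 0.53)]
slide_handle [([280.4, 190.7, 6.0, 9.7], 0.66), ([281.9, 195.9, 13.1, 10.7], 0.48)]
rocker [([292.4, 219.8, 66.8, 52.7], 0.98)]
ball1_center [([290.1, 220.6, 68.6, 49.1], 0.58), ([278.4, 195.8, 11.3, 7.6], 0.57), ([280.8, 190.2, 4.0, 5.1], 0.53)]
red_tray []
can [([135.3, 216.1, 38.4, 29.0], 0.73), ([210.6, 192.1, 26.2, 23.9], 0.63), ([286.8, 209.2, 185.8, 112.7], 0.16)]
jar [([318.9, 162.6, 20.5, 22.2], 0.81)]
scene {'fx': 471.0662087178655, 'fy': 471.0662087178655, 'cx': 279.43535288491347, 'cy': 209.98822586729486, 'R': array([[ 0.33560493,  0.94177417, -0.02075439],
       [ 0.68539861, -0.25924012, -0.68045816],
       [-0.64621829,  0.21414009, -0.73249297]]), 't': array([-192.70647194, -277.94175514, 2057.56126247])}
stand [([279.2, 236.1, 145.5, 106.3], 0.58)]
pad_left [([276.4, 217.6, 64.5, 49.4], 0.96)]
slide_handle []
rocker [([273.9, 216.6, 59.9, 51.8], 0.67)]
ball1_center [([275.7, 216.9, 57.4, 53.6], 0.65), ([277.7, 233.6, 146.0, 110.2], 0.48), ([295.6, 220.7, 9.7, 7.2], 0.39)]
red_tray []
can [([352.6, 224.4, 20.1, 34.7], 0.58)]
jar [([266.1, 275.9, 22.3, 30.9], 0.79), ([275.9, 216.9, 61.4, 53.5], 0.27)]
0.9 [ 197.71098913 -592.93217908  231.32041893] [ 1.79997881e+02 -3.57244118e-05  1.84378052e+01] 85.62529581826553
```

View pics/top0.png

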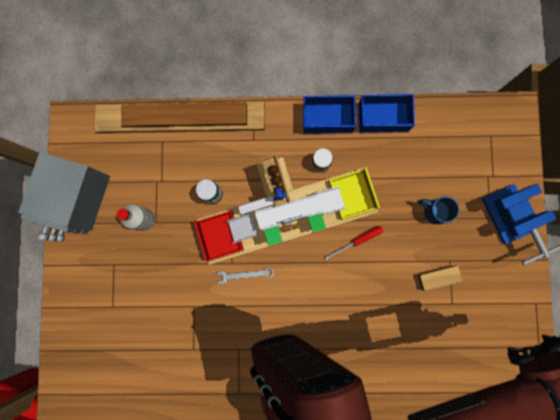

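View pics/scene0.png

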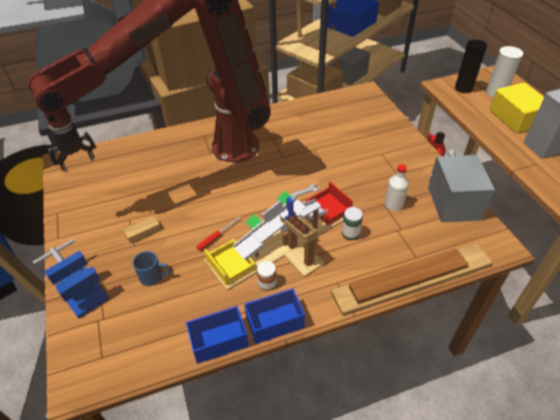

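The top view shows the stand centred near (288,209), with the red tray at (217,237), the yellow tray at (354,194), green pads at (272,236) and (317,222), and the handle near (279,192). The scene view agrees. Next I'll take a closer look with the wrist camera.

```bash
cat > h.py <<'E'
from station import *
import cv2,numpy as np
from scipy.spatial.transform import Rotation as Ro
def cam(n):
    c=get_calibration(n); K=np.array([[c["fx"],0,c["cx"]],[0,c["fy"],c["cy"]],[0,0,1]])
    if n=="wrist":
        o=get_obs(); T=np.eye(4); T[:3,:3]=Ro.from_euler("xyz",o["ee_rot"],degrees=True).as_matrix(); T[:3,3]=o["tcp_pos"]
        W=np.linalg.inv(T@np.array(c["mount"])); return K,W[:3,:3],W[:3,3]
    return K,np.array(c["R"]),np.array(c["t"])
def back(C,uv,z):
    K,R,t=C; d=R.T@np.linalg.inv(K)@np.array([*uv,1.]); o=-R.T@t
    return o+d*(z-o[2])/d[2]
def proj(C,X):
    K,R,t=C; p=(K@(R@np.atleast_2d(X).T+t[:,None])).T; return p[:,:2]/p[:,2:]
E
python3 - <<'E'
from h import *
C=cam("top")
r=back(C,(217,237),14);y=back(C,(354,194),14)
print(r,y,(r+y)/2,np.degrees(np.arctan2(-(r-y)[0],(r-y)[1])))
print("handle",back(C,(279,190),232),"padL",back(C,(272,236),110),"padR",back(C,(317,222),110))
print(get_calibration("wrist"))
grip(0)
yaw=np.degrees(np.arctan2(-(r-y)[0],(r-y)[1])); p=(r+y)/2
for h in (420,360,300):
    s=[solve_ik([p[0]-60,p[1],h],[180,0,yaw+k]) for k in (0,90,-90)]
    print(h,[None if q is None else np.round(q) for q in s])
E
```

```text
[487.65252675 235.20067819  14.        ] [ 618.1586497  -199.28642236   14.        ] [552.90558822  17.95712791  14.        ] 16.718598451929026
handle [602.57025045  31.2508857  232.        ] padL [484.58291267  56.9611852  110.        ] padR [523.97634345 -75.5410666  110.        ]
{'fx': 363.36431310778306, 'fy': 363.36431310778306, 'cx': 280.2733670045609, 'cy': 205.25810800537545, 'mount': array([[ 1.54384927e-04, -9.53265049e-01, -3.02135272e-01,
         7.77227886e+01],
       [ 9.99999919e-01,  2.59857532e-04, -3.08895377e-04,
         1.00953753e+00],
       [ 3.72971293e-04, -3.02135200e-01,  9.53265011e-01,
        -1.41236910e+02],
       [ 0.00000000e+00,  0.00000000e+00,  0.00000000e+00,
         1.00000000e+00]])}
420 [array([-6., -9., 95., -0., 94., 67.]), array([ -6.,  -9.,  95.,   0.,  94., -23.]), None]
360 [array([ -6.,  -9., 100.,  -0.,  88.,  67.]), array([ -6.,  -9., 100.,   0.,  88., -23.]), None]
300 [array([ -6.,  -7., 105.,  -0.,  82.,  67.]), array([ -6.,  -7., 105.,   0.,  82., -23.]), None]
```

Run:
```python
from h import *
yaw=16.7
u=np.array([np.cos(np.radians(yaw)),np.sin(np.radians(yaw))])
p=np.array([553,18])+u*70
goto([*p,400],[180,0,yaw])
print(get_obs()["t"],get_obs()["tcp_pos"])
C=cam("wrist")
im=get_image("wrist"); cv2.imwrite("pics/w0.png",im[:,:,::-1]); np.savez("w0.npz",im=im,K=C[0],R=C[1],t=C[2])
for k in ("pad_left","slide_handle","ball1_center","pivot"):
    print(k,[(np.round(d["extent"],1).tolist(),round(d["score"],2)) for d in spot_in(k,"wrist")[:4]])
```

```text
4.4083 [620.01626789  37.15477937 399.57331754]
pad_left [([286.3, 230.2, 156.0, 93.3], 0.71)]
slide_handle [([279.4, 200.7, 39.6, 44.2], 0.97)]
ball1_center [([280.4, 169.3, 27.6, 26.3], 0.86), ([281.4, 116.6, 34.7, 31.2], 0.33)]
pivot [([282.5, 168.2, 427.4, 213.6], 0.58)]
```

View pics/w0.png

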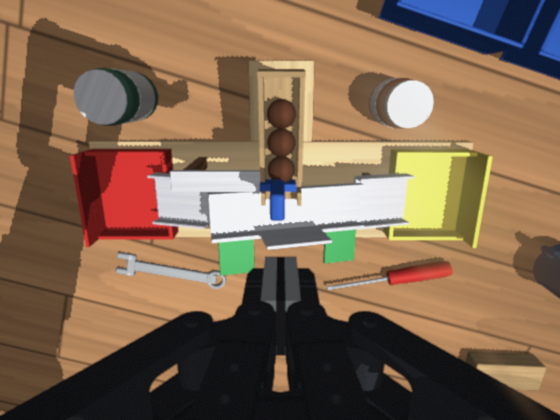

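The wrist view shows the +y (left) pad at about (237,256), larger and nearer, so it is the raised one. The right pad at about (340,246) is low. The handle is at about (278,213), the balls are in column 281, and red is on the left. So I press the left pad, and the balls should go to red. Next I fit the stand pose from the pad corners.

```bash
cat > fit.py <<'E'
from h import *
from scipy.optimize import least_squares
d=np.load("w0.npz"); im=d["im"]; C=(d["K"],d["R"],d["t"])
hsv=cv2.cvtColor(im,cv2.COLOR_RGB2HSV)
def comp(lo,hi,box):
    m=cv2.inRange(hsv,lo,hi); z=np.zeros_like(m); a,b,c,e=box; z[b:e,a:c]=m[b:e,a:c]
    n,l,s,ce=cv2.connectedComponentsWithStats(z); i=1+np.argmax(s[1:,4]); return l==i
def low_corners(m):
    p=np.argwhere(m)[:,::-1]; return p[np.argmax(p[:,1]-p[:,0])]+[-.5,.5],p[np.argmax(p[:,1]+p[:,0])]+[.5,.5]
g=((45,90,40),(85,255,255))
L=low_corners(comp(*g,(200,225,275,290))); Rr=low_corners(comp(*g,(305,220,375,280)))
uv=np.array([*L,*Rr]); print(uv.tolist())
P=np.array([[-78,77.3,131.4],[-78,34.7,120.6],[-78,-58.7,96.4],[-78,-101.3,85.6]])
def w(q,P):
    c,s=np.cos(q[2]),np.sin(q[2]); return np.c_[q[0]+c*P[:,0]-s*P[:,1],q[1]+s*P[:,0]+c*P[:,1],P[:,2]]
f=least_squares(lambda q:(proj(C,w(q,P))-uv).ravel(),[553,18,.29]); q=f.x
print(q[:2],np.degrees(q[2]),np.round(f.fun,1))
np.save("q.npy",q)
hd=comp((100,120,40),(125,255,255),(255,170,305,230)); ys,xs=np.nonzero(hd); print("handle px",xs.min(),xs.max(),ys.min(),ys.max())
print("pred handle top",proj(C,w(q,np.array([[45+a,b,232] for a in(-13,13) for b in(7,-7)]))).round(1).tolist())
print("pred rail pts lip, trays",proj(C,w(q,np.array([[0,217,14],[0,-217,14],[60,0,150],[90,0,155]]))).round(1).tolist())
v=im.copy()
for a in proj(C,w(q,np.array([*P,[-28,77.3,131.4],[-28,-101.3,85.6],[-28,34.7,120.6],[75,280,12],[-75,280,12],[75,-280,12],[-75,-280,12],[45,0,232],[0,0,152]]))): cv2.circle(v,tuple(int(round(k)) for k in a),2,(255,0,255),-1)
cv2.imwrite("pics/fit.png",v[:,:,::-1])
E
python3 fit.py
```

```text
[[219.5, 273.5], [253.5, 268.5], [323.5, 262.5], [353.5, 259.5]]
[558.50777134  15.91959801] 15.401769784119104 [-0.6 -0.7 -0.1  1.   0.4 -0.1  0.3 -0.1]
handle px 260 295 180 219
pred handle top [[275.3, 218.6], [290.8, 218.9], [275.8, 190.8], [291.7, 191.1]]
pred rail pts lip, trays [[136.6, 186.7], [425.7, 192.7], [283.2, 169.3], [283.9, 142.4]]
```

View pics/fit.png

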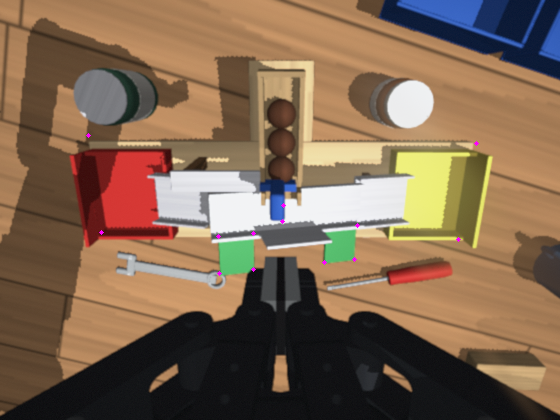

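```bash
cat >> fit.py <<'E'
P2=np.vstack([P,[[75,280,12],[75,-280,12],[32,7,232],[32,-7,232]]]); uv2=np.vstack([uv,[[90,142.5],[472,142.5],[271,219],[285,219]]])
f=least_squares(lambda q:(proj(C,w(q,P2))-uv2).ravel(),q,loss="soft_l1"); q=f.x
print("refit",q[:2],np.degrees(q[2]),np.round((proj(C,w(q,P2))-uv2),1).tolist()); np.save("q.npy",q)
print("balls",proj(C,w(q,np.array([[62,0,150],[120,0,158]]))).round(1).tolist())
S=lambda x,y,z:w(q,np.array([[x,y,z]]))[0]
for a in [S(-60,62,200),S(-60,78,88),S(45,-40,185),S(45,55,185)]:
    for yy in(0,90,-90):
        s=solve_ik(a,[180,0,np.degrees(q[2])+yy]); print(a.round(),yy,None if s is None else np.round(s))
E
python3 fit.py|tail -n 14
```

```text
refit [556.87852216  18.30331372] 16.83116075668452 [[-1.1, 1.4], [-0.7, 2.2], [-0.2, -0.5], [-0.2, -1.2], [-4.2, -2.1], [1.5, -3.4], [0.4, 0.7], [1.9, 0.6]]
balls [[279.3, 168.3], [279.0, 114.1]]
[481.  60. 200.] 0 [ -1.  -3. 113.  -0.  71.  72.]
[481.  60. 200.] 90 [ -1.  -3. 113.   0.  71. -18.]
[481.  60. 200.] -90 None
[477.  76.  88.] 0 [  1.   5. 117.  -0.  57.  74.]
[477.  76.  88.] 90 [  1.   5. 117.  -0.  57. -16.]
[477.  76.  88.] -90 None
[612.  -7. 185.] 0 [-7. 13. 97. -0. 70. 66.]
[612.  -7. 185.] 90 [ -7.  13.  97.   0.  70. -24.]
[612.  -7. 185.] -90 None
[584.  84. 185.] 0 [  1.  11. 100.  -0.  70.  75.]
[584.  84. 185.] 90 [  1.  11. 100.   0.  70. -15.]
[584.  84. 185.] -90 None
```

```bash
cat >> h.py <<'E'
q=np.load("q.npy")
def S(x,y,z):
    c,s=np.cos(q[2]),np.sin(q[2]); return [q[0]+c*x-s*y,q[1]+s*x+c*y,z]
A=[180,0,float(np.degrees(q[2]))]
def F(): o=get_obs(); return round(o["t"],2),np.round(o["wrist_force"],1).tolist(),np.round(o["tcp_pos"],1).tolist()
E
python3 - <<'E'
from h import *
print(get_obs()["grip_width"])
goto(S(-60,68,180),A); print(F())
move_l(S(-60,68,136),speed=120); print(F())
for z in (125,115,107,100):
    move_l(S(-60,68+(125-z)*.2,z),speed=60); print(F())
wait(.3)
move_l(S(-60,75,190),speed=150)
C=cam("wrist"); im=get_image("wrist"); cv2.imwrite("pics/w1.png",im[:,:,::-1]); print(F())
im=get_image("top"); cv2.imwrite("pics/t1.png",cv2.resize(im[150:270,170:410],None,fx=3,fy=3)[:,:,::-1])
E
```

```text
0.22952212711922312
(5.68, [1.1, 0.4, 1.0], [481.8, 65.9, 181.8])
(6.2, [0.5, 0.4, 0.9], [480.7, 65.9, 136.7])
(6.53, [-0.6, -0.4, 0.2], [479.5, 65.9, 124.8])
(6.85, [-0.6, -0.2, -0.2], [478.5, 68.0, 114.2])
(7.13, [-0.2, 0.3, -0.5], [478.1, 69.5, 106.3])
(7.4, [-0.1, -0.1, -0.3], [477.8, 70.9, 99.4])
(8.5, [-0.6, 0.2, -0.7], [476.6, 72.7, 188.6])
```

View pics/w1.png

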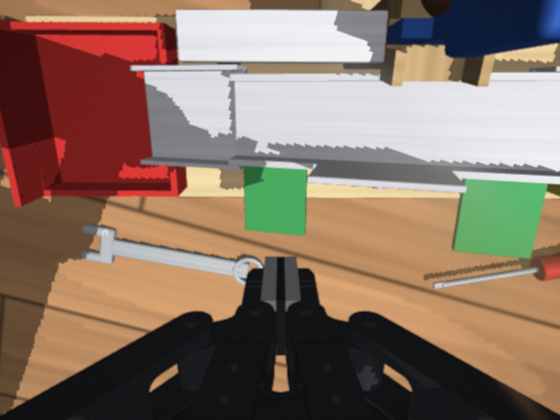

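The rocker has tipped: the left pad at (276,200) is now small and low, and the right pad at (500,218) is large and raised. Next I push the slide.

Run:
```python
from h import *
move_l(S(-60,75,270),speed=250)
goto(S(45,-48,270),A); print(F())
C=cam("wrist"); im=get_image("wrist"); cv2.imwrite("pics/w2.png",im[:,:,::-1])
move_l(S(45,-48,187),speed=150); print(F())
move_l(S(45,-10,187),speed=80); print(F())
for y in (10,22,30,34,37,40,43):
    move_l(S(45,y,187),speed=60); f=F(); print(y,f)
    if np.hypot(*f[1][:2])>6: break
wait(.2); print(F())
move_l(S(45,y-15,187),speed=100)
move_l(S(45,y-15,280),speed=200)
goto(S(70,0,400),A)
C=cam("wrist"); im=get_image("wrist"); cv2.imwrite("pics/w3.png",im[:,:,::-1]); print(F())
```

```text
(9.71, [-0.3, 0.1, -0.1], [612.2, -14.0, 267.9])
(10.46, [0.1, 0.5, -0.2], [614.2, -14.3, 188.1])
(11.08, [-0.5, 0.5, 3.4], [603.1, 22.5, 187.7])
10 (11.57, [0.2, 1.2, 4.6], [597.1, 42.3, 187.5])
22 (11.92, [1.6, -3.7, 5.8], [594.2, 52.3, 187.6])
30 (12.2, [3.9, -13.5, 8.6], [593.9, 55.6, 189.4])
(12.4, [3.4, -13.4, 7.8], [593.9, 55.7, 189.4])
(13.93, [-0.1, -0.2, -0.3], [623.0, 38.7, 397.0])
```

View pics/w3.png

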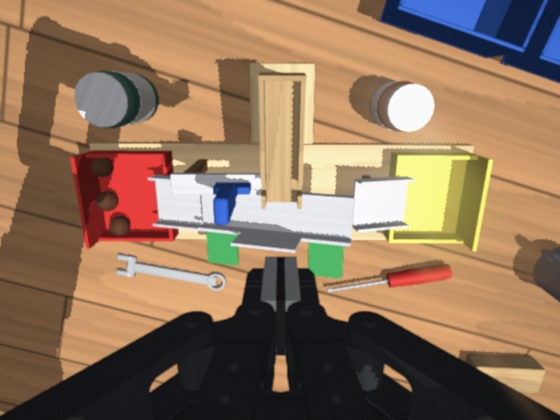

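All three balls are in the red tray at (100,167), (107,200) and (120,226). The handle is at about (222,210). I'll measure how far the slide opened and check that the balls are at rest.

Run:
```python
from h import *
wait(.5)
C1=cam("wrist"); im1=get_image("wrist"); d=np.load("w0.npz"); C0=(d["K"],d["R"],d["t"])
def m(im,a,b):
    h=cv2.cvtColor(im,cv2.COLOR_RGB2HSV); k=cv2.inRange(h,(100,120,40),(125,255,255)); z=np.zeros_like(k); z[170:230,a:b]=k[170:230,a:b]; return z>0
def sy(P): v=np.array(P[:2])-q[:2]; return -np.sin(q[2])*v[0]+np.cos(q[2])*v[1]
for C,im,a,b in((C0,d["im"],255,305),(C1,im1,190,270)):
    k=m(im,a,b); y,x=np.nonzero(k); low=y>y.max()-10
    print(x.min(),x.max(),y.min(),y.max(),"handle",x[low].min(),x[low].max(),"y mm",[round(sy(back(C,(u,y.max()-5),232)),1) for u in(x[low].min(),x[low].max())])
a=regions_of("ball1_center","wrist"); print([(np.round(e["extent"],1).tolist(),round(e["score"],2)) for e in a[:4]])
im2=get_image("wrist"); print("diff tray",np.abs(im2[140:250,75:180].astype(int)-im1[140:250,75:180]).max(),F())
cv2.imwrite("pics/w4.png",cv2.resize(im2[130:260,60:320],None,fx=3,fy=3)[:,:,::-1])
```

```text
260 295 180 219 handle 271 283 y mm [np.float64(7.3), np.float64(-3.5)]
214 249 184 224 handle 215 230 y mm [np.float64(58.1), np.float64(44.6)]
[([108.2, 202.3, 22.3, 19.7], 0.92)]
diff tray 47 (14.57, [1.2, -0.2, -0.3], [623.9, 38.6, 400.2])
```

View pics/w4.png

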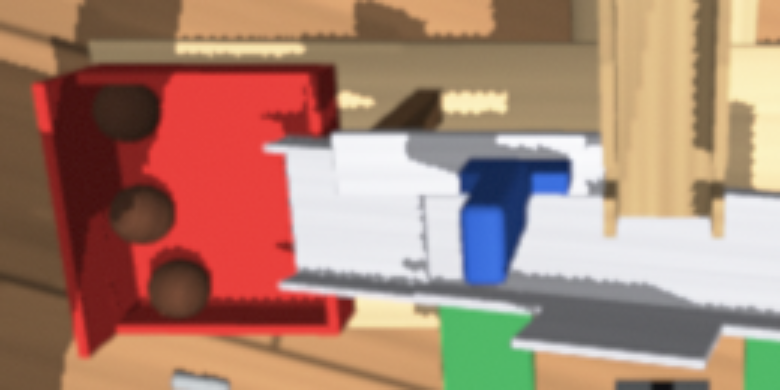

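Measured opening is about 51 mm and the push stalled at 13 N. The margin over 46 mm is small and there is plenty of time, so I'll push once more to confirm it is on the stop.

Run:
```python
from h import *
goto(S(45,5,280),A)
move_l(S(45,5,187),speed=150); print(F())
def sy(P): v=np.array(P[:2])-q[:2]; return round(-np.sin(q[2])*v[0]+np.cos(q[2])*v[1],1)
for y in (22,26,30,34,38):
    move_l(S(45,y,187),speed=50); f=F(); print(y,sy(f[2]),f)
    if np.hypot(*f[1][:2])>22: break
wait(.3); f=F(); print(sy(f[2]),f)
move_l(S(45,y-18,187),speed=100)
move_l(S(45,y-18,280),speed=200)
goto(S(70,0,400),A); wait(.5)
d=np.load("w0.npz"); C0=(d["K"],d["R"],d["t"]); C=cam("wrist"); im=get_image("wrist"); cv2.imwrite("pics/w5.png",im[:,:,::-1])
for C,im,a,b in((C0,d["im"],255,305),(C,im,185,270)):
    k=cv2.inRange(cv2.cvtColor(im,cv2.COLOR_RGB2HSV),(100,120,40),(125,255,255))[170:230,a:b]
    y,x=np.nonzero(k);y+=170;x+=a
    low=y>y.max()-10;top=y<y.min()+5
    print("handle L",sy(back(C,(x[low].min(),y.max()-5),232)),"shutter",[[sy(back(C,(u,y.min()+3),z)) for u in (x[top].min(),x[top].max())] for z in (150,172)])
print(F())
```

```text
(15.9, [1.7, -0.5, 0.2], [600.0, 36.0, 188.9])
22 22.3 (16.39, [-0.4, 0.4, 3.7], [594.1, 52.9, 188.1])
26 23.4 (16.64, [1.7, -6.7, 3.9], [594.0, 54.0, 188.7])
30 25.2 (16.89, [2.2, -11.2, 6.6], [594.0, 55.9, 189.6])
34 27.3 (17.14, [2.9, -14.9, 7.8], [593.9, 58.0, 190.7])
38 29.4 (17.39, [3.2, -18.7, 10.8], [593.9, 60.2, 191.8])
29.4 (17.69, [3.0, -19.1, 10.9], [593.9, 60.2, 191.9])
handle L 7.3 shutter [[np.float64(21.4), np.float64(-16.2)], [np.float64(20.1), np.float64(-15.4)]]
handle L 58.2 shutter [[np.float64(72.9), np.float64(34.0)], [np.float64(68.7), np.float64(32.1)]]
(19.76, [0.3, -0.5, -0.7], [623.8, 38.6, 399.9])
```

The slide didn't move under 19 N, so it is on its stop. Balls are in the red tray and the robot is clear.

```bash
python3 -c "
from station import *
print(sign_off())"
```

```text
the job is handed in; nothing more can be done
None
```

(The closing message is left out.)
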